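Height check of a lidded pan under the bridge bar

ROBOT

A 6-joint arm with a two-finger parallel gripper is mounted at the origin on the work surface. World frame = base frame: x ahead of the robot, y to its left, z up, the work surface at z = 0. Lengths are in mm, angles in rad, forces in N, time in s.
With the tool pointing down it reaches from about 275 to 825 mm from the base axis. Payload 5.2 kg.
Tool frame: the origin (TCP) lies between the finger pads; the fingertips stand 8 mm ahead of it and the grasp point (between the pads) lies 11 mm behind it; z points along the fingers, y is the line along which they close (so a half turn about z gives the same grasp; the last joint's range is limited). The gripper opens to 93 mm and grips with 3 to 60 N. Pads are 15 mm wide; open, the fingers measure 128 mm over their backs; the gripper's body (75 mm by 188 mm) begins 65 mm behind the grasp point.
Start: joints at [-1.533, 0.259, 1.535, -0, 1.348, -0.203], TCP at [131.185, -534.13, 202.253] pointing down, gripper open.
Joint ranges: [-3.14, 3.14], [-0.91, 2.08], [0.19, 2.58], [-1.22, 4.36], [0.22, 2.71], [-3.12, 3.12]. Speed limits (rad/s): [2.57, 2.57, 3.14, 3.14, 3.14, 3.14].

INTERFACE

Orientations are given as a unit quaternion [w, x, y, z].
In Python, from bench import env gives the robot as it stands. The module is installed in compiled form; this text tells all that it offers.
- The arm moves only by the shell command python3 -m jog 'ROWS' [OPENING]. ROWS is JSON, a list of rows, each an object with "dp": the shift along the world's x, y, z in cm, a list of three; "angular": the turn, a rotation vector about the world's x, y, z in rad, a list of three. In form: [{"dp": [dx, dy, dz], "angular": [rx, ry, rz]}, ...]. A call has 1 to 5 rows; each row is the pose to reach, as a shift and turn from the pose commanded when the call began; what a row does not reach only later rows make up. A row lasts 1/12 s, in which the tool goes at most 41.7 mm and 7.16 degrees, less where a joint would pass 70% of its speed; a pose out of reach is approached as far as the arm can. A call with a gripper value outside its range is refused whole. OPENING is the closure, from 0 (fully open) to 1 (shut), set as the call begins (- or left out, the last holds). The fingers move at their own pace and stop on an object; the grip force is fixed at half the most. Time passes only in rows, so rows that repeat a pose let the fingers close. It gives the time, the measured TCP pose, the force, the opening and the grip force at its end, in the units of the state.
- env.read_state(): the state, without advancing time (a new reading comes with each control period).
- env.get_image(name): name is "scene" or "top" or "wrist"; returns a dict with "color" (420x560x3 uint8, red, green, blue), "depth" (420x560 float32, mm along the optical axis (not along the pixel's ray), 0 where there is no reading), "mtx" (3x3 intrinsics, pixels), "extrinsics" (4x4, takes a point from camera to world coordinates). Camera axes: x right, y down, z forward; pixel columns grow to the right and rows downward; lengths in mm; the calibration is good to about 2 mm. A picture is of the moment at which its call begins.
- env.close_job(): hands the job in; it is judged then, once.
The state is a dict: "t": time; "joint_pos": joint angles; "dq": joint speeds; "tau": joint torques, N m; "ee_pos": TCP position; "tcp_rot": TCP orientation; "force": force on the tool from outside, world axes, zero at the start; "wrist_torque": the same for the moment, N m; "width": finger opening in mm; "finger_force": force on a finger pad.
Only numpy, scipy, OpenCV 4.12 (cv2) and the standard library are available. Lean on these libraries where they do the work, as an engineer would, in place of code of your own. Each camera call takes 0.05 s, during which the arm holds its last target. There are 200 camera calls.

TASK

The lid of the lidded steel pan stands a little proud. Set the pan squarely between the guide rails on the side of the bridge bar away from the stop, press its lid fully home, then push the pan, front end first and handle last, under the bar until it comes up against the stop screw; keep a light steady push against the screw for about a second, then let go and leave it there. Do not lean hard on the lid or drop the pan, do not force it against the bar or ram the screw, and leave everything else on the counter where it stands.

Things in the scene. Friction and masses are not known exactly. Their poses are not given: they have to be found in the camera images.
- pan_center (a point): Centre of the loose, closed, rectangular steel pan, 40 mm above its underside; 0.4 to 0.65 kg. Its own +x points to its front end, z up. The pan body is 106 long (x), 64 wide (y) and 70 mm high; grip it across the 64 mm. The lid on top is 110 x 66 mm with a 16 mm deep skirt; with the lid home its flat top is 80 mm (the skirt's edge 64 mm) above the pan's underside.
- pan_handle (a point): Middle of the outer cross-bar of the pan's rear handle: a level D-shaped loop of 10 mm round steel rod sticking out of the pan's rear. The cross-bar runs 50 mm across (pan y); its axis is 138 mm behind the pan's centre and 50 mm above the pan's underside. The loop is 30 mm wide inside. Pushing here slides the pan; sliding takes 2 to 6 N.
- lid (a joint): How far the lid has been pressed down (m): 0.008 is fully home, lower values stand proud by the difference. It is a friction fit: it takes about 6 N at the lid's middle to move it, it stays where it is left, and it stops hard when home; a press of 10 to 25 N is enough and harmless (the pan must not bear on the counter with over 60 N).
- gauge: Two fixed dark steel guide rails on the counter. Origin on the counter, under the middle of the bridge bar; +x is the way the pan is pushed (to the stop), +y across, z up. The rails are 14 mm high, 70 mm apart inside, straight from x = -0.130 (before the bar) to x = +0.150, their mouth flaring to about 100 mm at x = -0.172. The pan slides on the bare counter between them.
- bar: The fixed dark steel bridge bar across the rails (same origin and axes as the gauge): 12 mm square, underside 82.5 mm and top 94.5 mm above the counter, on two 12 mm posts with 108 mm between them. A pan with its lid home passes 2.5 mm below it; with a proud lid it catches. The bar must not take more than 12 N, the stop screw not more than 20 N.
- stop: Fixed aluminium stop block beyond the bar (same origin and axes as the gauge) with a stop screw in the middle, 36 mm above the counter. The screw's 18 mm round head faces the bar (-x), its face 126 to 174 mm beyond the bar's middle: how far differs each time and must be felt. A pan against it has its lid wholly past the bar, its handle still under or before it.
- table: The stainless-steel counter, top at height 0; origin in the middle of its top.
- ramekin: A bystander to leave alone: a steel cup, 72 mm wide and 50 high; origin at its underside.
- soap: A bystander to leave alone: a white plastic bottle, 68 mm wide and 150 high; origin at its underside.
- jar: A bystander to leave alone: a glass jar with a steel cap, 60 mm wide and 75 high; origin at its underside.
- scraper: A bystander to leave alone: a spatula 200 mm long lying flat; origin at its underside.
- caddy: A bystander to leave alone: a small open black box 70 x 90 x 50 mm; origin at its underside.
- can: A bystander to leave alone: a labelled can, 74 mm wide and 90 high; origin at its underside.
- saucer: A bystander to leave alone: a white saucer, 110 mm wide and 22 high; origin at its underside.
Things that resemble listed ones, but are neither listed nor needed, are in the scene too. Leave any yellow look-alike of the part that bears pan_center alone.

How it is judged:
By the outcome, as a careful person would: the job done as asked, in the order asked, and still so for the second after the job is handed in, with the robot touching nothing.
It also fails if it takes over 72 s, if anything falls off the work surface, if the arm or the gripper's body presses on something with over 40 N, if the wrist force passes 120 N, or if a joint passes its speed limit or range.

## Working session

There is one attempt and no reset: what is moved stays moved. The work goes in short steps, Python scripts to look and compute and a shell command to move; the robot and the scene stay as the last step left them, time stands still between calls to the robot, and variables do not carry over. Pictures are saved under pics/ and viewed, at most 10 in all, crops included, and the job is handed in when it is done.

```bash
mkdir -p pics; cat > h.py <<'E'
from bench import env
import numpy as np, cv2
def shot(n,f):
    im=env.get_image(n); np.savez('pics/'+f+'.npz',**im)
    cv2.imwrite('pics/'+f+'.png',im['color'][:,:,::-1]); return im
def load(f): return np.load('pics/'+f+'.npz')
def pt(im,u,v,z=None):
    K=im['mtx'];T=im['extrinsics'];r=np.linalg.inv(K)@[u,v,1]
    if z is None:
        d=im['depth'][int(v)-1:int(v)+2,int(u)-1:int(u)+2]; s=np.median(d)
    else: s=(z-T[2,3])/(T[:3,:3]@r)[2]
    return T[:3,:3]@(r*s)+T[:3,3]
E
python3 - <<'E'
from h import *
shot('top','top1');shot('scene','sc1')
print(env.read_state())
E
```

```text
{'t': 0.1, 'joint_pos': array([-1.53276419e+00,  2.59254273e-01,  1.53594073e+00,  7.40300790e-06,
        1.34801671e+00, -2.02797712e-01]), 'dq': array([-0.0012397 ,  0.00091686, -0.00144502, -0.00028835, -0.00099761,
       -0.00195915]), 'tau': array([ 2.31980783e-03, -4.38213015e+01, -2.84643728e+01,  7.21492711e-02,
        3.62641015e-02, -4.84684711e-05]), 'ee_pos': array([ 131.18676949, -533.60209008,  201.52261077]), 'tcp_rot': array([-8.06483026e-04,  9.92758652e-01,  1.20123284e-01,  7.02126855e-05]), 'force': array([-0.56764374,  1.2227714 , -0.04279738]), 'wrist_torque': array([0.0338475 , 0.03440199, 0.04763997]), 'finger_force': 0.0, 'width': 93.11331616147478}
```

View pics/top1.png

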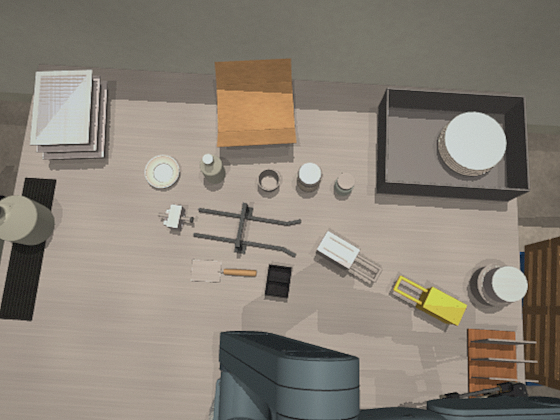

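View pics/sc1.png

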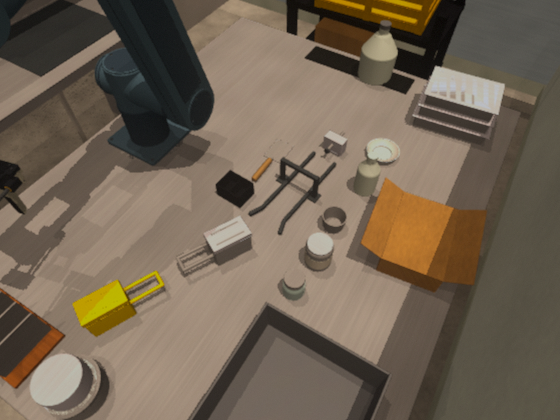

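The top view shows the pan at about (339,250) with its handle towards (371,270). The rail mouth is on the right at about (297,237), the bar at about (242,228) and the stop screw at about (190,218). Next I'll enlarge this area.

```bash
python3 - <<'E'
from h import *
im=load('top1'); c=im['color'][190:300,150:390,::-1]
cv2.imwrite('pics/c1.png',cv2.resize(c,(792,363),interpolation=cv2.INTER_CUBIC))
for n,u,v in [('lid',339,250),('bar',243,228),('ctr',330,310)]: print(n,pt(im,u,v).round(1))
print(im['extrinsics'].round(3),im['mtx'])
E
```

```text
lid [ 489.1 -231.4   84.8]
bar [550.6  60.8   2.8]
ctr [ 317.  -220.9    1.3]
[[ 6.100000e-02 -9.770000e-01  2.050000e-01  3.150330e+02]
 [-9.980000e-01 -6.100000e-02  6.000000e-03 -7.659000e+01]
 [ 6.000000e-03 -2.050000e-01 -9.790000e-01  1.376346e+03]
 [ 0.000000e+00  0.000000e+00  0.000000e+00  1.000000e+00]] [[446.15371951   0.         285.05388361]
 [  0.         446.15371951 214.13741146]
 [  0.           0.           1.        ]]
```

View pics/c1.png

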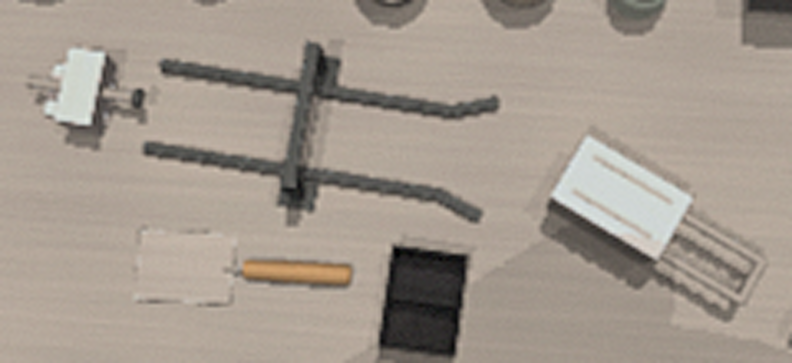

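```bash
python3 - <<'E'
from h import *
im=load('top1')
f=lambda u,v,z: pt(im,150+(u+.5)/3.3-.5,190+(v+.5)/3.3-.5,z)[:2]
R={k:f(*p,14) for k,p in dict(A0=(163,66),A1=(447,110),B0=(147,148),B1=(437,191),mA=(495,103),mB=(478,215)).items()}
for k in R: print(k,R[k].round(1))
for a in 'AB':
    d=R[a+'0']-R[a+'1'];print('rail yaw',np.degrees(np.arctan2(d[1],d[0])),np.linalg.norm(d))
d=f(313,45,94.5)-f(290,187,94.5);print('bar',(f(313,45,94.5)+f(290,187,94.5))/2,np.degrees(np.arctan2(d[1],d[0])),np.linalg.norm(d))
L=[f(*p,84) for p in [(590,137),(692,197),(658,258),(553,198)]]
d=L[0]-L[1]+L[3]-L[2];w=L[0]-L[3]+L[1]-L[2]
print('lid',np.mean(L,0),np.degrees(np.arctan2(d[1],d[0])),np.degrees(np.arctan2(w[1],w[0])),np.linalg.norm(d)/2,np.linalg.norm(w)/2)
print('handle',f(752,285,50))
print('screw',f(138,98,36))
E
```

```text
A0 [598.1 201.2]
A1 [572.6 -69.6]
B0 [519.  208.3]
B1 [495.4 -65. ]
mA [ 582.1 -114.3]
mB [ 475.4 -104.3]
rail yaw 84.60975855978783 272.013805847616
rail yaw 85.06635590597875 274.24558046555677
bar [544.61048173  58.10357216] -4.409546783941117 128.96235687935334
lid [ 490.79850592 -229.90799909] 62.96532873384869 -27.622774745062372 104.64887351318603 63.26390297877509
handle [ 423.60783255 -352.12175486]
screw [561.88941792 216.8044151 ]
```

```bash
python3 -m jog '[{"dp":[3,2.5,0],"angular":[0,0,0.1]},{"dp":[6.2,5.2,0],"angular":[0,0,0.2]},{"dp":[9.3,7.8,0],"angular":[0,0,0.3]},{"dp":[12.4,10.4,0],"angular":[0,0,0.4]},{"dp":[15.5,13,0],"angular":[0,0,0.5]}]' 0; python3 -m jog '[{"dp":[3,2.5,0],"angular":[0,0,0.1]},{"dp":[6.2,5.2,0],"angular":[0,0,0.2]},{"dp":[9.3,7.8,0],"angular":[0,0,0.3]},{"dp":[12.4,10.4,0],"angular":[0,0,0.36]},{"dp":[15.5,13,0],"angular":[0,0,0.36]}]'
```

```text
t: 0.52
ee_pos: [287.1, -402.5, 201.9]
tcp_rot: [-0.0, 0.931, 0.364, 0.0]
force: [0.7, -0.5, -0.0]
width: 92.9
finger_force: 0.0
t: 0.93
ee_pos: [442.2, -272.3, 202.0]
tcp_rot: [-0.0, 0.851, 0.524, -0.0]
force: [0.6, -0.8, -0.4]
width: 93.4
finger_force: 0.0
```

```bash
python3 -m jog '[{"dp":[2.5,2.2,0],"angular":[0,0,0]},{"dp":[4.9,4.2,0],"angular":[0,0,0]},{"dp":[4.9,4.2,0],"angular":[0,0,0]}]'; python3 - <<'E'
from h import *
im=shot('wrist','w1'); print(im['extrinsics'].round(3).tolist(),im['mtx'][0,0])
E
```

```text
t: 1.18
ee_pos: [493.5, -228.0, 201.8]
tcp_rot: [-0.001, 0.851, 0.525, 0.001]
force: [-0.0, 0.2, 0.5]
width: 92.8
finger_force: 0.0
[[0.893, -0.431, -0.126, 527.995], [-0.449, -0.857, -0.251, -156.91], [0.001, 0.281, -0.96, 384.154], [0.0, 0.0, 0.0, 1.0]] 295.55207817931824
```

View pics/w1.png

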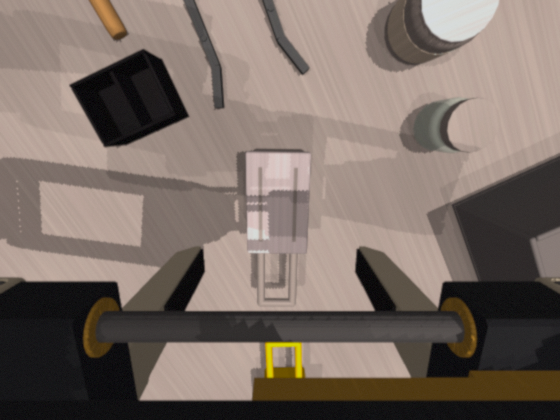

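The lid's corners are at about (246,151), (310,152), (307,252) and (247,252). The handle cross-bar is at (277,303), and the fingers straddle it.

```bash
python3 - <<'E'
from h import *
im=load('w1')
print('ztop',pt(im,290,210)[2],pt(im,265,175)[2])
L=[pt(im,u,v,86)[:2] for u,v in [(246,151),(310,152),(307,252),(247,252)]]
d=L[0]-L[3]+L[1]-L[2]
print('lid',np.mean(L,0),np.degrees(np.arctan2(d[1],d[0])),np.linalg.norm(d)/2,np.linalg.norm(L[0]-L[1]),np.linalg.norm(L[2]-L[3]))
h=pt(im,277.5,303,50)[:2];e=np.mean(L,0)-h;print('handle',h,np.degrees(np.arctan2(e[1],e[0])),np.linalg.norm(e))
E
```

```text
ztop 85.1781316879077 85.19106804087022
lid [ 491.47196141 -225.07832122] 62.624433304219366 107.84470130664889 63.39643779211817 65.57122077407661
handle [ 427.6021671  -350.98664957] 63.102586419759874 141.18164814525733
```

```bash
python3 -m jog '[{"dp":[-0.1,0.1,-3],"angular":[0,0,0]},{"dp":[-0.1,0.1,-6],"angular":[0,0,0]},{"dp":[-0.1,0.1,-9],"angular":[0,0,0]},{"dp":[-0.1,0.1,-12],"angular":[0,0,0]},{"dp":[-0.1,0.1,-14],"angular":[0,0,0]}]'; python3 -m jog '[{"dp":[0,0,-1.5],"angular":[0,0,0]},{"dp":[0,0,-2.5],"angular":[0,0,0]},{"dp":[0,0,-3.3],"angular":[0,0,0]},{"dp":[0,0,-3.3],"angular":[0,0,0]},{"dp":[0,0,-3.3],"angular":[0,0,0]}]'
```

```text
t: 1.65
ee_pos: [486.8, -231.0, 59.4]
tcp_rot: [-0.002, 0.853, 0.523, -0.001]
force: [-0.6, 0.5, -0.0]
width: 93.1
finger_force: 0.0
t: 2.07
ee_pos: [489.1, -231.6, 29.5]
tcp_rot: [0.0, 0.852, 0.523, -0.0]
force: [0.8, -0.2, 0.3]
width: 93.2
finger_force: 0.0
```

```bash
python3 -m jog '[{"dp":[0.2,0.4,0],"angular":[0,0,0]},{"dp":[0.2,0.4,0],"angular":[0,0,0]},{"dp":[0.2,0.4,0],"angular":[0,0,0]}]'; python3 -m jog '[{"dp":[0,0,0],"angular":[0,0,0]},{"dp":[0,0,0],"angular":[0,0,0]},{"dp":[0,0,0],"angular":[0,0,0]},{"dp":[0,0,0],"angular":[0,0,0]},{"dp":[0,0,0],"angular":[0,0,0]}]' 1;python3 -m jog '[{"dp":[0,0,0],"angular":[0,0,0]},{"dp":[0,0,0],"angular":[0,0,0]},{"dp":[0,0,0],"angular":[0,0,0]},{"dp":[0,0,0],"angular":[0,0,0]}]' 1
```

```text
t: 2.32
ee_pos: [491.9, -227.2, 30.2]
tcp_rot: [0.001, 0.852, 0.523, 0.0]
force: [-0.3, -0.3, 0.3]
width: 93.0
finger_force: 0.0
t: 2.73
ee_pos: [491.3, -227.2, 29.3]
tcp_rot: [0.0, 0.852, 0.523, 0.0]
force: [1.0, 0.9, 0.9]
width: 65.6
finger_force: 30.0
t: 3.07
ee_pos: [491.2, -227.2, 29.3]
tcp_rot: [0.0, 0.852, 0.523, 0.0]
force: [-0.1, -1.1, 0.5]
width: 65.6
finger_force: 30.0
```

```bash
python3 -m jog '[{"dp":[0,0,0.8],"angular":[0,0,0]},{"dp":[0,0,2],"angular":[0,0,0]},{"dp":[0,0,3],"angular":[0,0,0]},{"dp":[0,0,4],"angular":[0,0,0]},{"dp":[0,0,4],"angular":[0,0,0]}]'; python3 - <<'E'
from h import *
im=shot('wrist','w2')
print(env.read_state()['width'],env.read_state()['force'])
E
```

```text
t: 3.48
ee_pos: [492.3, -227.9, 71.4]
tcp_rot: [0.002, 0.852, 0.523, 0.001]
force: [1.0, 0.1, -6.5]
width: 65.7
finger_force: 30.0
65.49323945846847 [ 0.71374262 -0.53656544 -5.75376533]
```

View pics/w2.png

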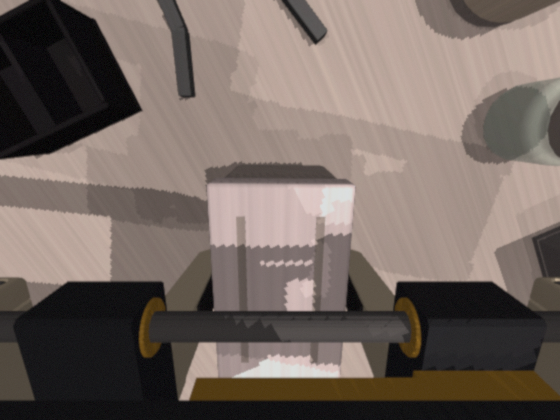

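The pan hangs level in the gripper: the lid's front edge runs from (209,183) to (353,183), centred and square. Next I'll carry it over the rails.

```bash
python3 - <<'E'
from h import *
im=load('w2')
z=pt(im,281,195)[2];p=pt(im,281,183,z);print(z,p)
E
python3 -m jog '[{"dp":[0.7,2.5,1],"angular":[0,0,0.05]},{"dp":[1.5,6,2],"angular":[0,0,0.12]},{"dp":[2.3,9.5,2.5],"angular":[0,0,0.2]},{"dp":[3,13,2.5],"angular":[0,0,0.28]},{"dp":[3.6,16,2.5],"angular":[0,0,0.36]}]'; python3 -m jog '[{"dp":[0.5,2.5,0],"angular":[0,0,0.02]},{"dp":[1,4.5,0],"angular":[0,0,0.025]},{"dp":[1,4.5,0],"angular":[0,0,0.025]},{"dp":[1,4.5,0],"angular":[0,0,0.025]}]'
python3 - <<'E'
from h import *
shot('wrist','w3');s=env.read_state();print(s['ee_pos'],s['tcp_rot'])
E
```

```text
126.909934684671 [ 517.06603424 -177.80545574  126.90993468]
t: 3.95
ee_pos: [527.1, -65.0, 94.2]
tcp_rot: [-0.0, 0.744, 0.669, 0.0]
force: [-0.1, -0.1, -6.2]
width: 65.7
finger_force: 30.0
t: 4.28
ee_pos: [536.7, -20.9, 93.6]
tcp_rot: [-0.0, 0.736, 0.677, -0.0]
force: [0.6, -0.5, -5.6]
width: 65.7
finger_force: 30.0
[536.68713712 -21.88992766  93.69376125] [-3.12033021e-04  7.36068961e-01  6.76906281e-01 -5.23416346e-04]
```

View pics/w3.png

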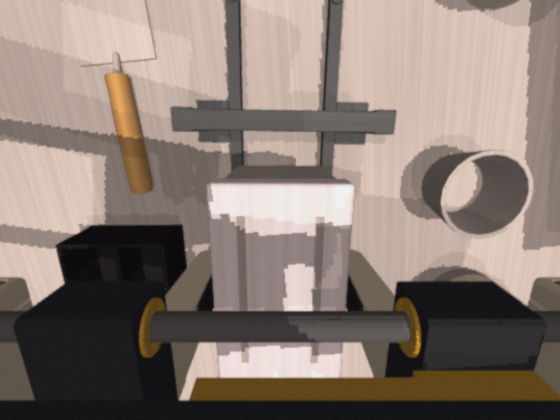

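The bar runs from (173,120) to (395,122). The rails' inner edges run (241,0)–(244,165) on the left and (330,0)–(321,165) on the right. The lid's front edge is at row 183.

```bash
python3 - <<'E'
from h import *
im=load('w3');g=cv2.cvtColor(im['color'],cv2.COLOR_RGB2GRAY)
for r in (20,60,90,150,162): print(r,g[r,222:250:1].tolist(),g[r,312:346].tolist())
a=lambda u,v,z:pt(im,u,v,z)[:2]
M=[]
for r,l,rr in [(0,(228,241.5),(330,341.5)),(160,(231,244),(321,332))]:
    pl=[a(x,r,14) for x in l];pr=[a(x,r,14) for x in rr]
    print('gap',np.linalg.norm(pr[0]-pl[1]),'outer',np.linalg.norm(pr[1]-pl[0])); M.append((pl[1]+pr[0])/2)
d=M[0]-M[1];yaw=np.arctan2(d[1],d[0]);print('mid',M,np.degrees(yaw))
b=[a(u,v,94.5) for u,v in [(173,119.5),(395,122)]];print('bar',np.mean(b,0),b)
f=a(281,183,149);print('lidfront',f)
E
```

```text
20 [198, 195, 190, 174, 124, 95, 92, 91, 91, 90, 90, 90, 92, 90, 92, 88, 77, 55, 88, 148, 167, 171, 174, 177, 187, 190, 193, 193] [204, 204, 202, 201, 200, 200, 201, 203, 201, 198, 187, 155, 132, 126, 113, 69, 46, 65, 89, 97, 98, 98, 98, 96, 96, 97, 96, 98, 99, 118, 162, 180, 193, 196]
60 [190, 190, 190, 182, 142, 101, 91, 92, 93, 93, 92, 92, 92, 90, 91, 91, 89, 75, 61, 96, 147, 163, 166, 167, 174, 185, 192, 193] [199, 200, 201, 199, 198, 196, 188, 165, 142, 136, 135, 132, 115, 75, 51, 76, 94, 98, 100, 99, 97, 100, 98, 98, 97, 98, 104, 135, 171, 189, 193, 195, 196, 197]
90 [190, 188, 187, 187, 180, 151, 109, 91, 93, 92, 93, 92, 92, 92, 93, 94, 91, 86, 63, 64, 110, 153, 166, 170, 179, 184, 187, 188] [196, 196, 198, 197, 198, 195, 183, 150, 130, 122, 112, 83, 52, 59, 89, 97, 100, 99, 100, 100, 100, 100, 100, 100, 104, 131, 176, 195, 196, 196, 193, 192, 193, 194]
150 [190, 193, 191, 190, 189, 189, 176, 137, 101, 94, 95, 95, 95, 94, 93, 93, 93, 94, 91, 79, 67, 97, 138, 149, 154, 167, 181, 187] [184, 185, 183, 179, 170, 138, 123, 112, 77, 49, 65, 87, 93, 95, 93, 93, 92, 93, 94, 95, 97, 118, 157, 178, 184, 185, 187, 187, 185, 183, 181, 179, 180, 182]
162 [126, 126, 129, 127, 126, 125, 125, 124, 113, 81, 63, 63, 62, 60, 60, 62, 63, 60, 59, 53, 40, 62, 93, 101, 105, 110, 120, 122] [184, 183, 183, 172, 141, 122, 116, 97, 62, 54, 78, 89, 93, 93, 93, 92, 94, 93, 95, 96, 115, 156, 180, 185, 183, 186, 187, 186, 187, 184, 182, 180, 180, 183]
gap 67.37745887179116 outer 86.41114704715224
gap 67.51746917809396 outer 88.56247442161984
mid [array([554.88825572, 150.09419112]), array([542.75232351,  30.09609032])] 84.22506306889008
bar [545.52700739  61.49801652] [array([480.82407825,  67.58832233]), array([610.22993653,  55.4077107 ])]
lidfront [541.34947801  35.06340631]
```

```bash
python3 -m jog '[{"dp":[0.1,0,-1.5],"angular":[0,0,-0.012]},{"dp":[0.1,0,-3],"angular":[0,0,-0.012]},{"dp":[0.1,0,-4.2],"angular":[0,0,-0.012]},{"dp":[0.1,0,-5],"angular":[0,0,-0.012]},{"dp":[0.1,0,-5.5],"angular":[0,0,-0.012]}]'; python3 -m jog '[{"dp":[0,0,-0.3],"angular":[0,0,0]},{"dp":[0,0,-0.5],"angular":[0,0,0]},{"dp":[0,0,-0.65],"angular":[0,0,0]},{"dp":[0,0,-0.75],"angular":[0,0,0]},{"dp":[0,0,-0.8],"angular":[0,0,0]}]'; python3 -m jog '[{"dp":[0,0,0],"angular":[0,0,0]},{"dp":[0,0,0],"angular":[0,0,0]}]'
```

```text
t: 4.75
ee_pos: [537.3, -23.0, 38.0]
tcp_rot: [-0.001, 0.741, 0.671, -0.001]
force: [-0.3, -0.2, -5.2]
width: 65.6
finger_force: 30.0
t: 5.17
ee_pos: [538.5, -22.2, 31.6]
tcp_rot: [0.0, 0.741, 0.672, 0.0]
force: [0.0, -0.2, -6.0]
width: 66.0
finger_force: 30.0
t: 5.33
ee_pos: [538.4, -22.1, 31.6]
tcp_rot: [0.0, 0.741, 0.672, 0.0]
force: [0.0, -0.1, -6.1]
width: 66.1
finger_force: 30.0
```

```bash
python3 -m jog '[{"dp":[0,0,-0.05],"angular":[0,0,0]},{"dp":[0,0,-0.1],"angular":[0,0,0]},{"dp":[0,0,-0.1],"angular":[0,0,0]},{"dp":[0,0,-0.1],"angular":[0,0,0]}]'; python3 -m jog '[{"dp":[0,0,-0.05],"angular":[0,0,0]},{"dp":[0,0,-0.1],"angular":[0,0,0]},{"dp":[0,0,-0.1],"angular":[0,0,0]},{"dp":[0,0,-0.1],"angular":[0,0,0]}]'
```

```text
t: 5.67
ee_pos: [538.4, -22.4, 30.7]
tcp_rot: [0.0, 0.741, 0.672, 0.0]
force: [-1.0, -2.0, -1.9]
width: 66.0
finger_force: 30.0
t: 6.0
ee_pos: [538.5, -22.5, 30.0]
tcp_rot: [0.0, 0.741, 0.672, 0.0]
force: [-2.2, -3.2, 5.7]
width: 65.8
finger_force: 30.0
```

```bash
python3 -m jog '[{"dp":[0,0,0],"angular":[0,0,0]},{"dp":[0,0,0],"angular":[0,0,0]},{"dp":[0,0,0],"angular":[0,0,0]},{"dp":[0,0,0],"angular":[0,0,0]},{"dp":[0,0,0],"angular":[0,0,0]}]' 0; python3 -m jog '[{"dp":[0,0,2],"angular":[0,0,0]},{"dp":[0,0,5],"angular":[0,0,0]},{"dp":[0,0,8],"angular":[0,0,0]},{"dp":[0,0,10.5],"angular":[0,0,0]},{"dp":[0,0,10.5],"angular":[0,0,0]}]';  python3 -m jog '[{"dp":[0,0,0],"angular":[0,0,0]},{"dp":[0,0,0],"angular":[0,0,0]},{"dp":[0,0,0],"angular":[0,0,0]},{"dp":[0,0,0],"angular":[0,0,0]},{"dp":[0,0,0],"angular":[0,0,0]}]' 1
python3 - <<'E'
from h import *
im=shot('wrist','w4');shot('top','top2');print(env.read_state()['width'])
E
```

```text
t: 6.42
ee_pos: [538.3, -22.0, 29.2]
tcp_rot: [0.0, 0.741, 0.672, 0.0]
force: [0.6, 0.8, 0.7]
width: 91.8
finger_force: 0.0
t: 6.83
ee_pos: [541.7, -22.8, 139.7]
tcp_rot: [0.004, 0.74, 0.672, 0.003]
force: [0.5, 0.3, 0.3]
width: 92.9
finger_force: 0.0
t: 7.25
ee_pos: [537.4, -22.0, 133.0]
tcp_rot: [-0.001, 0.741, 0.672, -0.001]
force: [1.0, -0.5, 0.2]
width: 64.4
finger_force: 0.0
56.19696284447172
```

View pics/w4.png

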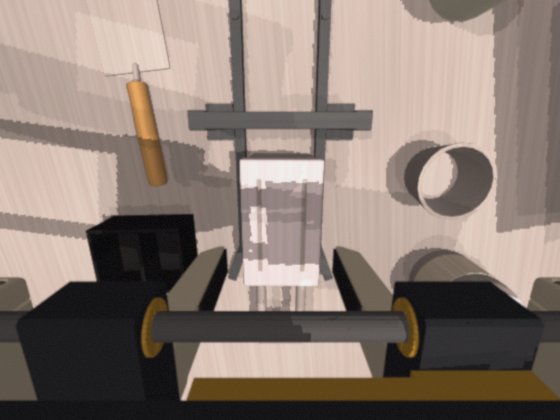

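The pan sits squarely between the rails with its front just short of the bar: lid front edge at row 160, bar at rows 110–130. Now I'll press the lid.

```bash
python3 -m jog '[{"dp":[0,0,0],"angular":[0,0,0]},{"dp":[0,0,-0.5],"angular":[0,0,0]},{"dp":[0,0,-1.5],"angular":[0,0,0]},{"dp":[0,0,-2.5],"angular":[0,0,0]},{"dp":[0,0,-3.2],"angular":[0,0,0]}]' 1; python3 -m jog '[{"dp":[0,0,0],"angular":[0,0,0]},{"dp":[0,0,0],"angular":[0,0,0]},{"dp":[0,0,-0.1],"angular":[0,0,0]},{"dp":[0,0,-0.3],"angular":[0,0,0]},{"dp":[0,0,-0.4],"angular":[0,0,0]}]';python3 -c "
from h import *
im=load('w4');print(pt(im,270,220)[2],pt(im,310,250)[2])"
```

```text
t: 7.77
ee_pos: [537.3, -21.9, 100.4]
tcp_rot: [-0.001, 0.741, 0.672, -0.001]
force: [0.5, -0.3, -0.1]
width: 22.8
finger_force: 0.0
t: 8.18
ee_pos: [538.4, -22.2, 98.4]
tcp_rot: [0.0, 0.741, 0.672, 0.0]
force: [-0.5, 0.4, -0.3]
width: 0.7
finger_force: 0.0
85.31274670098622 85.50259824706038
```

```bash
python3 -m jog '[{"dp":[0,0,-0.1],"angular":[0,0,0]},{"dp":[0,0,-0.2],"angular":[0,0,0]},{"dp":[0,0,-0.3],"angular":[0,0,0]},{"dp":[0,0,-0.4],"angular":[0,0,0]},{"dp":[0,0,-0.4],"angular":[0,0,0]}]'; python3 -m jog '[{"dp":[0,0,-0.05],"angular":[0,0,0]},{"dp":[0,0,-0.1],"angular":[0,0,0]},{"dp":[0,0,-0.15],"angular":[0,0,0]},{"dp":[0,0,-0.2],"angular":[0,0,0]},{"dp":[0,0,-0.2],"angular":[0,0,0]}]'
```

```text
t: 8.6
ee_pos: [538.1, -22.1, 94.1]
tcp_rot: [-0.0, 0.741, 0.672, -0.0]
force: [-0.1, 0.5, -0.5]
width: 0.6
finger_force: 0.0
t: 9.02
ee_pos: [538.1, -22.1, 92.2]
tcp_rot: [-0.0, 0.741, 0.672, -0.0]
force: [0.1, 0.1, 0.2]
width: 0.8
finger_force: 0.0
```

```bash
python3 -m jog '[{"dp":[0,0,-0.05],"angular":[0,0,0]},{"dp":[0,0,-0.1],"angular":[0,0,0]},{"dp":[0,0,-0.15],"angular":[0,0,0]},{"dp":[0,0,-0.2],"angular":[0,0,0]},{"dp":[0,0,-0.2],"angular":[0,0,0]}]'
```

```text
t: 9.43
ee_pos: [538.1, -22.1, 90.1]
tcp_rot: [-0.0, 0.741, 0.672, -0.0]
force: [-0.2, 0.4, 0.3]
width: 0.4
finger_force: 0.0
```

```bash
python3 -m jog '[{"dp":[0,0,-0.05],"angular":[0,0,0]},{"dp":[0,0,-0.1],"angular":[0,0,0]},{"dp":[0,0,-0.1],"angular":[0,0,0]}]'; python3 -m jog '[{"dp":[0,0,-0.05],"angular":[0,0,0]},{"dp":[0,0,-0.1],"angular":[0,0,0]},{"dp":[0,0,-0.1],"angular":[0,0,0]}]'
```

```text
t: 9.68
ee_pos: [538.1, -22.1, 89.2]
tcp_rot: [-0.0, 0.741, 0.672, -0.0]
force: [-0.1, -0.2, 0.9]
width: 0.7
finger_force: 0.0
t: 9.93
ee_pos: [538.1, -22.1, 88.1]
tcp_rot: [-0.0, 0.741, 0.672, -0.0]
force: [0.5, 0.2, 0.8]
width: 0.4
finger_force: 0.0
```

```bash
python3 - <<'E'
from h import *
im=shot('wrist','w5');d=im['depth']
for u,v in [(282,225),(260,240),(310,240),(282,280)]: print(u,v,pt(im,u,v).round(1))
s=env.read_state();print(s['force'],s['wrist_torque'],s['ee_pos'])
E
```

```text
282 225 [540.7  -5.2  85.2]
260 240 [525.1 -14.   85.9]
310 240 [558.4 -17.6  85.1]
282 280 [539.4 -13.8 142.4]
[-0.95186932  0.7002823  -0.1062487 ] [-0.05467674 -0.06241396  0.0369144 ] [538.1445616  -22.11363204  88.18538381]
```

View pics/w5.png

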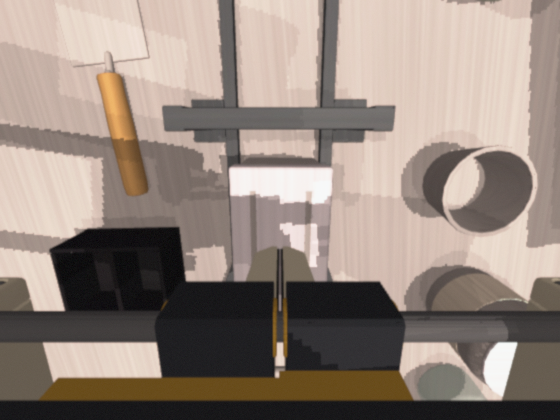

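The closed fingertips at (280,255) are over the middle of the lid but haven't touched it yet. I'll keep going down in small steps.

```bash
python3 -m jog '[{"dp":[0,0,-0.05],"angular":[0,0,0]},{"dp":[0,0,-0.1],"angular":[0,0,0]},{"dp":[0,0,-0.1],"angular":[0,0,0]}]'; python3 -m jog '[{"dp":[0,0,-0.05],"angular":[0,0,0]},{"dp":[0,0,-0.1],"angular":[0,0,0]},{"dp":[0,0,-0.1],"angular":[0,0,0]}]'; python3 -c "
from h import *
im=load('w5')
print([pt(im,u,120)[2].round(1) for u in (200,280,350)],[pt(im,u,v)[2].round(1) for u,v in ((280,50),(400,60),(60,150))])"
```

```text
t: 10.23
ee_pos: [538.1, -22.1, 87.1]
tcp_rot: [-0.0, 0.741, 0.672, -0.0]
force: [-0.7, -0.4, 0.6]
width: 0.0
finger_force: 0.0
t: 10.48
ee_pos: [538.1, -22.1, 86.1]
tcp_rot: [-0.0, 0.741, 0.672, -0.0]
force: [-0.8, 0.2, 0.1]
width: 0.5
finger_force: 0.0
[np.float64(93.9), np.float64(94.5), np.float64(94.3)] [np.float64(0.1), np.float64(-0.3), np.float64(0.0)]
```

```bash
python3 -m jog '[{"dp":[0,0,-0.05],"angular":[0,0,0]},{"dp":[0,0,-0.1],"angular":[0,0,0]},{"dp":[0,0,-0.1],"angular":[0,0,0]}]'; python3 -m jog '[{"dp":[0,0,-0.05],"angular":[0,0,0]},{"dp":[0,0,-0.1],"angular":[0,0,0]},{"dp":[0,0,-0.1],"angular":[0,0,0]}]'
```

```text
t: 10.73
ee_pos: [538.1, -22.1, 85.1]
tcp_rot: [-0.0, 0.741, 0.672, -0.0]
force: [0.6, -0.2, -0.4]
width: 0.4
finger_force: 0.0
t: 10.98
ee_pos: [538.1, -22.1, 84.1]
tcp_rot: [-0.0, 0.741, 0.672, -0.0]
force: [-0.3, -0.5, -0.5]
width: 0.2
finger_force: 0.0
```

```bash
python3 - <<'E'
from h import *
im=shot('wrist','w6')
T=env.read_state()['ee_pos'];print(T)
for v in range(215,300,6): print(v,[tuple(pt(im,u,v).round(0).astype(int)) for u in (240,262,270,290,300)])
im=load('w4')
print([tuple(pt(im,u,v).round(0).astype(int)) for u,v in ((222,253),(220,258),(215,265),(340,255),(345,265))])
E
```

```text
[538.14639509 -22.11725781  84.19863267]
215 [(np.int64(515), np.int64(6), np.int64(86)), (np.int64(529), np.int64(4), np.int64(85)), (np.int64(534), np.int64(4), np.int64(85)), (np.int64(547), np.int64(3), np.int64(86)), (np.int64(553), np.int64(2), np.int64(85))]
221 [(np.int64(514), np.int64(2), np.int64(86)), (np.int64(528), np.int64(0), np.int64(85)), (np.int64(533), np.int64(0), np.int64(85)), (np.int64(546), np.int64(-1), np.int64(86)), (np.int64(553), np.int64(-2), np.int64(85))]
227 [(np.int64(514), np.int64(-2), np.int64(86)), (np.int64(528), np.int64(-4), np.int64(85)), (np.int64(533), np.int64(-4), np.int64(85)), (np.int64(546), np.int64(-6), np.int64(85)), (np.int64(552), np.int64(-7), np.int64(85))]
233 [(np.int64(513), np.int64(-6), np.int64(86)), (np.int64(527), np.int64(-8), np.int64(85)), (np.int64(532), np.int64(-8), np.int64(85)), (np.int64(545), np.int64(-10), np.int64(85)), (np.int64(552), np.int64(-11), np.int64(85))]
239 [(np.int64(513), np.int64(-11), np.int64(86)), (np.int64(527), np.int64(-12), np.int64(85)), (np.int64(532), np.int64(-13), np.int64(85)), (n
[... 1993 characters left out ...]
 [(np.int64(530), np.int64(16), np.int64(196)), (np.int64(536), np.int64(15), np.int64(196)), (np.int64(538), np.int64(15), np.int64(196)), (np.int64(544), np.int64(14), np.int64(196)), (np.int64(546), np.int64(14), np.int64(196))]
299 [(np.int64(531), np.int64(16), np.int64(199)), (np.int64(536), np.int64(15), np.int64(199)), (np.int64(539), np.int64(15), np.int64(199)), (np.int64(544), np.int64(14), np.int64(199)), (np.int64(546), np.int64(14), np.int64(199))]
[(np.int64(504), np.int64(-10), np.int64(157)), (np.int64(505), np.int64(-9), np.int64(164)), (np.int64(504), np.int64(-9), np.int64(174)), (np.int64(572), np.int64(-15), np.int64(162)), (np.int64(572), np.int64(-15), np.int64(175))]
```

```bash
python3 -m jog '[{"dp":[0,0,-0.1],"angular":[0,0,0]},{"dp":[0,0,-0.2],"angular":[0,0,0]},{"dp":[0,0,-0.3],"angular":[0,0,0]},{"dp":[0,0,-0.3],"angular":[0,0,0]}]'; python3 -m jog '[{"dp":[0,0,-0.1],"angular":[0,0,0]},{"dp":[0,0,-0.2],"angular":[0,0,0]},{"dp":[0,0,-0.2],"angular":[0,0,0]}]'
```

```text
t: 11.37
ee_pos: [538.0, -22.1, 81.0]
tcp_rot: [-0.0, 0.741, 0.672, -0.0]
force: [-0.8, -0.7, 0.4]
width: 0.5
finger_force: 0.0
t: 11.62
ee_pos: [538.0, -22.1, 79.0]
tcp_rot: [-0.0, 0.741, 0.672, -0.0]
force: [0.7, -0.0, -0.6]
width: 0.3
finger_force: 0.0
```

```bash
python3 -m jog '[{"dp":[0,0,-0.1],"angular":[0,0,0]},{"dp":[0,0,-0.2],"angular":[0,0,0]},{"dp":[0,0,-0.2],"angular":[0,0,0]}]'; python3 -m jog '[{"dp":[0,0,-0.1],"angular":[0,0,0]},{"dp":[0,0,-0.2],"angular":[0,0,0]},{"dp":[0,0,-0.2],"angular":[0,0,0]}]'
```

```text
t: 11.87
ee_pos: [538.0, -22.1, 77.0]
tcp_rot: [-0.0, 0.741, 0.672, -0.0]
force: [-0.3, 0.7, 0.4]
width: 0.3
finger_force: 0.0
t: 12.12
ee_pos: [538.0, -22.1, 75.0]
tcp_rot: [-0.0, 0.741, 0.672, -0.0]
force: [0.1, 0.6, 1.2]
width: 0.6
finger_force: 0.0
```

```bash
python3 -m jog '[{"dp":[0,0,-0.1],"angular":[0,0,0]},{"dp":[0,0,-0.2],"angular":[0,0,0]},{"dp":[0,0,-0.2],"angular":[0,0,0]}]'
```

```text
t: 12.37
ee_pos: [538.0, -22.1, 73.0]
tcp_rot: [-0.0, 0.741, 0.672, -0.0]
force: [-0.6, -0.2, 0.1]
width: 0.5
finger_force: 0.0
```

```bash
python3 -m jog '[{"dp":[0,0,-0.1],"angular":[0,0,0]},{"dp":[0,0,-0.2],"angular":[0,0,0]},{"dp":[0,0,-0.2],"angular":[0,0,0]}]'; python3 - <<'E'
from h import *
im=shot('wrist','w7')
print(env.read_state()['ee_pos'],env.read_state()['force'])
for v in range(235,262,3): print(v,[pt(im,u,v).round(0).astype(int).tolist() for u in (245,270)])
print('T',im['extrinsics'][:3,3])
cv2.imwrite('pics/c7.png',cv2.resize(im['color'][150:300,180:380,::-1],None,fx=4,fy=4,interpolation=cv2.INTER_CUBIC))
E
```

```text
t: 12.62
ee_pos: [538.1, -22.1, 71.0]
tcp_rot: [-0.0, 0.741, 0.672, -0.0]
force: [-0.9, -0.6, -0.2]
width: 0.7
finger_force: 0.0
[538.09932941 -22.10215166  71.13424775] [ 0.17916282  0.1634722  -0.14237138]
235 [[518, -4, 85], [533, -5, 85]]
238 [[518, -5, 85], [533, -7, 86]]
241 [[518, -7, 85], [533, -9, 86]]
244 [[517, -9, 85], [533, -11, 85]]
247 [[517, -11, 86], [533, -11, 89]]
250 [[517, -13, 85], [533, -12, 92]]
253 [[517, -15, 85], [533, -11, 97]]
256 [[516, -17, 86], [533, -12, 101]]
259 [[516, -19, 86], [533, -12, 105]]
T [545.15202978  57.4022248  253.21243875]
```

View pics/c7.png

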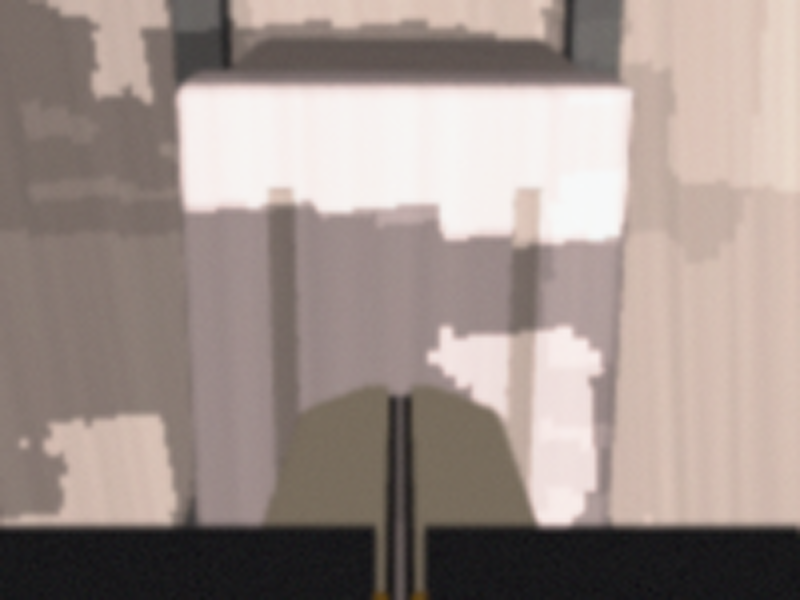

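The enlarged crop shows the fingertips (crop row 387) still about 3 mm above the lid, so they sit higher relative to the TCP than stated. I'll go on down.

```bash
python3 -m jog '[{"dp":[0,0,-0.1],"angular":[0,0,0]},{"dp":[0,0,-0.2],"angular":[0,0,0]},{"dp":[0,0,-0.2],"angular":[0,0,0]}]'; python3 -m jog '[{"dp":[0,0,-0.05],"angular":[0,0,0]},{"dp":[0,0,-0.1],"angular":[0,0,0]},{"dp":[0,0,-0.1],"angular":[0,0,0]}]'; python3 -m jog '[{"dp":[0,0,-0.05],"angular":[0,0,0]},{"dp":[0,0,-0.1],"angular":[0,0,0]},{"dp":[0,0,-0.1],"angular":[0,0,0]}]'
```

```text
t: 12.92
ee_pos: [538.2, -22.2, 69.2]
tcp_rot: [0.0, 0.741, 0.672, 0.0]
force: [-0.4, 0.6, -0.1]
width: 0.7
finger_force: 0.0
t: 13.17
ee_pos: [538.3, -22.2, 68.7]
tcp_rot: [0.0, 0.741, 0.672, 0.0]
force: [-1.5, 0.9, 5.2]
width: 0.5
finger_force: 2.3
t: 13.42
ee_pos: [538.2, -22.2, 67.6]
tcp_rot: [0.0, 0.741, 0.672, 0.0]
force: [-1.6, 1.4, 5.1]
width: 0.7
finger_force: 2.4
```

```bash
python3 -m jog '[{"dp":[0,0,-0.1],"angular":[0,0,0]},{"dp":[0,0,-0.2],"angular":[0,0,0]},{"dp":[0,0,-0.3],"angular":[0,0,0]},{"dp":[0,0,-0.3],"angular":[0,0,0]}]'; python3 -m jog '[{"dp":[0,0,-0.05],"angular":[0,0,0]},{"dp":[0,0,-0.1],"angular":[0,0,0]},{"dp":[0,0,-0.1],"angular":[0,0,0]}]'
```

```text
t: 13.75
ee_pos: [538.3, -22.1, 64.6]
tcp_rot: [0.0, 0.741, 0.672, 0.0]
force: [-1.5, -0.0, 4.5]
width: 0.5
finger_force: 2.1
t: 14.0
ee_pos: [538.3, -22.2, 63.8]
tcp_rot: [0.0, 0.741, 0.672, 0.0]
force: [-2.2, 1.3, 5.8]
width: 0.5
finger_force: 3.5
```

```bash
python3 -m jog '[{"dp":[0,0,-0.05],"angular":[0,0,0]},{"dp":[0,0,-0.1],"angular":[0,0,0]},{"dp":[0,0,-0.1],"angular":[0,0,0]}]'
```

```text
t: 14.25
ee_pos: [538.3, -22.2, 63.8]
tcp_rot: [0.0, 0.74, 0.672, 0.0]
force: [-4.3, 0.5, 14.6]
width: 0.7
finger_force: 7.1
```

```bash
python3 -m jog '[{"dp":[0,0,-0.04],"angular":[0,0,0]},{"dp":[0,0,-0.04],"angular":[0,0,0]},{"dp":[0,0,-0.04],"angular":[0,0,0]}]'; python3 -m jog '[{"dp":[0,0,0.5],"angular":[0,0,0]},{"dp":[0,0,2.5],"angular":[0,0,0]},{"dp":[0,0,5],"angular":[0,0,0]},{"dp":[0,0,6],"angular":[0,0,0]},{"dp":[0,0,6],"angular":[0,0,0]}]'
python3 - <<'E'
from h import *
im=shot('wrist','w8');shot('top','top3')
for u,v in [(282,190),(255,200),(310,200)]: print(pt(im,u,v).round(1))
cv2.imwrite('pics/c8.png',im['color'][:,:,::-1])
E
```

```text
t: 14.5
ee_pos: [538.4, -22.2, 63.8]
tcp_rot: [0.001, 0.74, 0.672, 0.0]
force: [-5.1, 0.7, 17.0]
width: 0.2
finger_force: 8.4
t: 14.92
ee_pos: [540.2, -22.6, 124.2]
tcp_rot: [0.002, 0.741, 0.672, 0.001]
force: [-0.1, 0.4, -0.3]
width: 0.5
finger_force: 0.0
[544.7   9.   80. ]
[522.8   3.2  80.1]
[566.   -1.3  79.4]
```

View pics/w8.png

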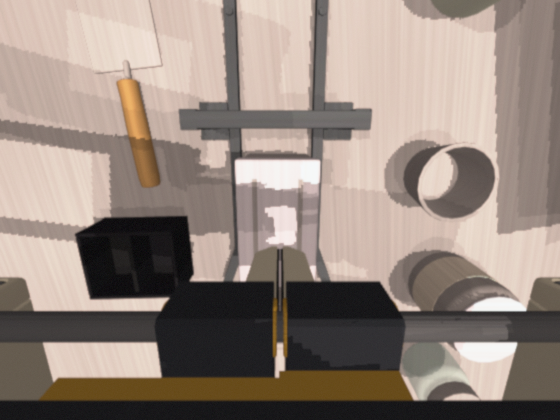

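The lid is home: its top measures 80 mm, and the pan is square between the rails with its front edge at row 160. Next I'll go round behind the handle.

```bash
python3 -m jog '[{"dp":[-0.4,-3.5,0],"angular":[0,0,0]},{"dp":[-0.7,-7,0],"angular":[0,0,0]},{"dp":[-1,-10.5,0],"angular":[0,0,0]},{"dp":[-1.4,-14,0],"angular":[0,0,0]},{"dp":[-1.7,-17,0],"angular":[0,0,0]}]';python3 -m jog '[{"dp":[0,0,0],"angular":[0,0,0]},{"dp":[0,0,-3],"angular":[0,0,0]},{"dp":[0,0,-6],"angular":[0,0,0]},{"dp":[0,0,-8.5],"angular":[0,0,0]},{"dp":[0,0,-10],"angular":[0,0,0]}]'; python3 -m jog '[{"dp":[0,0,0],"angular":[0,0,0]},{"dp":[0,0,0],"angular":[0,0,0]}]'
python3 - <<'E'
from h import *
im=shot('wrist','w9')
z=[(v,pt(im,262,v).round(0).astype(int).tolist()) for v in range(195,262,4)];print(z)
z=[(v,pt(im,240,v).round(0).astype(int).tolist()) for v in range(215,262,5)];print(z)
E
```

```text
t: 15.43
ee_pos: [519.8, -193.6, 119.9]
tcp_rot: [-0.001, 0.741, 0.672, -0.001]
force: [0.2, 0.5, 0.2]
width: 0.5
finger_force: 0.0
t: 15.85
ee_pos: [518.4, -190.1, 17.5]
tcp_rot: [-0.003, 0.741, 0.672, -0.001]
force: [-0.6, 0.5, -0.5]
width: 0.6
finger_force: 0.0
t: 16.02
ee_pos: [519.8, -190.9, 20.1]
tcp_rot: [-0.002, 0.741, 0.672, -0.001]
force: [0.2, -0.1, 1.0]
width: 0.3
finger_force: 0.0
[(195, [510, -156, 0]), (199, [510, -159, 0]), (203, [509, -162, -1]), (207, [509, -165, 0]), (211, [514, -153, 52]), (215, [513, -155, 54]), (219, [513, -157, 55]), (223, [513, -159, 55]), (227, [513, -162, 53]), (231, [507, -183, 0]), (235, [507, -186, 0]), (239, [506, -189, -1]), (243, [506, -192, 0]), (247, [506, -195, 0]), (251, [510, -180, 43]), (255, [510, -180, 49]), (259, [511, -180, 54])]
[(215, [502, -154, 54]), (220, [502, -157, 54]), (225, [501, -160, 53]), (230, [491, -181, 0]), (235, [491, -185, 0]), (240, [490, -188, 0]), (245, [490, -192, 0]), (250, [489, -196, 0]), (255, [489, -200, 0]), (260, [488, -204, 0])]
```

```bash
python3 -m jog '[{"dp":[0.05,0.4,0],"angular":[0,0,0]},{"dp":[0.1,0.8,0],"angular":[0,0,0]},{"dp":[0.12,1.2,0],"angular":[0,0,0]},{"dp":[0.15,1.6,0],"angular":[0,0,0]},{"dp":[0.15,1.7,0],"angular":[0,0,0]}]';python3 -m jog '[{"dp":[0.02,0.2,0],"angular":[0,0,0]},{"dp":[0.04,0.4,0],"angular":[0,0,0]},{"dp":[0.06,0.6,0],"angular":[0,0,0]},{"dp":[0.08,0.8,0],"angular":[0,0,0]},{"dp":[0.1,1,0],"angular":[0,0,0]}]'
```

```text
t: 16.48
ee_pos: [522.9, -174.3, 22.5]
tcp_rot: [0.0, 0.74, 0.672, 0.0]
force: [-0.5, -0.8, -0.3]
width: 0.3
finger_force: 0.0
t: 16.9
ee_pos: [524.3, -166.2, 22.4]
tcp_rot: [0.001, 0.741, 0.672, -0.0]
force: [-1.0, -5.2, 2.0]
width: 0.4
finger_force: 2.6
```

```bash
python3 -m jog '[{"dp":[0.03,0.3,0],"angular":[0,0,0]},{"dp":[0.06,0.6,0],"angular":[0,0,0]},{"dp":[0.09,0.9,0],"angular":[0,0,0]},{"dp":[0.12,1.2,0],"angular":[0,0,0]},{"dp":[0.14,1.5,0],"angular":[0,0,0]}]';python3 -m jog '[{"dp":[0.03,0.3,0],"angular":[0,0,0]},{"dp":[0.06,0.6,0],"angular":[0,0,0]},{"dp":[0.09,0.9,0],"angular":[0,0,0]},{"dp":[0.12,1.2,0],"angular":[0,0,0]},{"dp":[0.14,1.5,0],"angular":[0,0,0]}]'
```

```text
t: 17.32
ee_pos: [525.7, -151.1, 22.3]
tcp_rot: [0.001, 0.741, 0.672, -0.0]
force: [-1.3, -4.4, 2.7]
width: 0.7
finger_force: 2.7
t: 17.73
ee_pos: [527.1, -136.1, 22.4]
tcp_rot: [0.001, 0.741, 0.672, -0.0]
force: [-0.8, -5.2, 1.8]
width: 0.3
finger_force: 2.7
```

```bash
python3 -m jog '[{"dp":[0.03,0.3,0],"angular":[0,0,0]},{"dp":[0.06,0.6,0],"angular":[0,0,0]},{"dp":[0.09,0.9,0],"angular":[0,0,0]},{"dp":[0.12,1.2,0],"angular":[0,0,0]},{"dp":[0.14,1.5,0],"angular":[0,0,0]}]';python3 -m jog '[{"dp":[0.03,0.3,0],"angular":[0,0,0]},{"dp":[0.06,0.6,0],"angular":[0,0,0]},{"dp":[0.09,0.9,0],"angular":[0,0,0]},{"dp":[0.12,1.2,0],"angular":[0,0,0]},{"dp":[0.14,1.5,0],"angular":[0,0,0]}]';python3 -m jog '[{"dp":[0.03,0.3,0],"angular":[0,0,0]},{"dp":[0.06,0.6,0],"angular":[0,0,0]},{"dp":[0.09,0.9,0],"angular":[0,0,0]},{"dp":[0.12,1.2,0],"angular":[0,0,0]},{"dp":[0.14,1.5,0],"angular":[0,0,0]}]'
```

```text
t: 18.15
ee_pos: [528.5, -121.1, 22.4]
tcp_rot: [0.001, 0.741, 0.672, -0.0]
force: [-0.7, -5.5, 2.1]
width: 0.3
finger_force: 2.7
t: 18.57
ee_pos: [529.8, -106.1, 22.3]
tcp_rot: [0.001, 0.741, 0.672, -0.0]
force: [-0.4, -5.2, 2.6]
width: 0.7
finger_force: 2.8
t: 18.98
ee_pos: [531.3, -91.1, 22.4]
tcp_rot: [0.001, 0.741, 0.672, -0.0]
force: [-0.8, -6.1, 2.5]
width: 0.6
finger_force: 2.8
```

```bash
python3 -m jog '[{"dp":[0.03,0.3,0],"angular":[0,0,0]},{"dp":[0.06,0.6,0],"angular":[0,0,0]},{"dp":[0.09,0.9,0],"angular":[0,0,0]},{"dp":[0.12,1.2,0],"angular":[0,0,0]},{"dp":[0.14,1.5,0],"angular":[0,0,0]}]';python3 -m jog '[{"dp":[0.03,0.3,0],"angular":[0,0,0]},{"dp":[0.06,0.6,0],"angular":[0,0,0]},{"dp":[0.09,0.9,0],"angular":[0,0,0]},{"dp":[0.12,1.2,0],"angular":[0,0,0]},{"dp":[0.14,1.5,0],"angular":[0,0,0]}]';python3 -m jog '[{"dp":[0.03,0.3,0],"angular":[0,0,0]},{"dp":[0.06,0.6,0],"angular":[0,0,0]},{"dp":[0.09,0.9,0],"angular":[0,0,0]},{"dp":[0.12,1.2,0],"angular":[0,0,0]},{"dp":[0.14,1.5,0],"angular":[0,0,0]}]'
```

```text
t: 19.4
ee_pos: [532.6, -76.0, 22.4]
tcp_rot: [0.001, 0.741, 0.672, -0.0]
force: [-0.2, -5.4, 3.1]
width: 0.4
finger_force: 2.8
t: 19.82
ee_pos: [534.0, -61.1, 22.4]
tcp_rot: [0.001, 0.741, 0.672, -0.0]
force: [-0.6, -6.1, 3.1]
width: 0.4
finger_force: 2.9
t: 20.23
ee_pos: [535.4, -46.0, 22.3]
tcp_rot: [0.001, 0.741, 0.672, -0.0]
force: [0.0, -6.0, 2.9]
width: 0.2
finger_force: 2.9
```

```bash
python3 -m jog '[{"dp":[0.03,0.3,0],"angular":[0,0,0]},{"dp":[0.06,0.6,0],"angular":[0,0,0]},{"dp":[0.09,0.9,0],"angular":[0,0,0]},{"dp":[0.1,1.1,0],"angular":[0,0,0]},{"dp":[0.11,1.2,0],"angular":[0,0,0]}]';python3 - <<'E'
from h import *
im=shot('top','top4')
T=np.linalg.inv(im['extrinsics'])
for y in range(110,236,3):
    p=np.array([549.5+(y-90)*.0963,y,40,1]);c=T@p;uv=im['mtx']@c[:3];u,v=uv[:2]/uv[2]
    print(y,round(u,1),round(v,1),pt(im,round(u),round(v)).round(0),im['color'][round(v),round(u)])
E
```

```text
t: 20.65
ee_pos: [536.4, -33.9, 22.3]
tcp_rot: [0.001, 0.74, 0.672, -0.0]
force: [-0.4, -5.6, 2.6]
width: 0.5
finger_force: 3.0
110 225.8 224.6 [464.  42. 527.] [101 112 117]
113 224.9 224.5 [466.  44. 527.] [ 98 113 117]
116 223.9 224.3 [545. 109.  84.] [104 114 117]
119 222.9 224.1 [545. 113.  83.] [192 200 196]
122 221.9 224.0 [545. 116.  82.] [226 231 227]
125 221.0 223.8 [545. 119.  82.] [219 222 220]
128 220.0 223.7 [545. 122.  80.] [219 223 220]
131 219.0 223.5 [545. 125.  80.] [219 223 220]
134 218.0 223.4 [548. 128.  81.] [217 223 219]
137 217.1 223.2 [547. 131.  82.] [216 221 218]
140 216.1 223.1 [547. 134.  82.] [217 222 218]
143 215.1 222.9 [547. 136.  83.] [216 222 217]
146 214.1 222.8 [547. 139.  82.] [217 222 217]
149 213.2 222.6 [546. 142.  83.] [218 222 217]
152 212.2 222.5 [549. 145.  82.] [216 221 217]
155 211.2 222.3 [549. 149.  80.] [218 222 218]
158 210.3 222.2 [549. 152.  80.] [217 221 216]
161 209.3 222.0 [549. 154.  82.] [218 222 217]
164 208.3 221.8 [548. 157.  84.] [217 221 215]
167 207.3 221.7 [548. 160.  83.] [218 222 216]
170 206.4 221.5 [548. 163.  83.]
[... 292 characters left out ...]
163]
191 199.6 220.5 [568. 197.   3.] [192 179 165]
194 198.6 220.3 [568. 200.   2.] [188 177 162]
197 197.6 220.2 [568. 204.  -1.] [191 177 164]
200 196.6 220.0 [567. 207.   0.] [178 166 154]
203 195.7 219.9 [567. 210.   0.] [170 158 146]
206 194.7 219.7 [567. 213.   0.] [174 163 151]
209 193.7 219.5 [567. 216.   1.] [177 164 152]
212 192.8 219.4 [562. 211.  41.] [103  97  89]
215 191.8 219.2 [562. 214.  43.] [63 65 61]
218 190.8 219.1 [561. 216.  45.] [92 91 85]
221 189.8 218.9 [561. 220.  44.] [92 89 85]
224 188.9 218.8 [561. 223.  44.] [164 154 143]
227 187.9 218.6 [561. 226.  42.] [193 179 166]
230 186.9 218.5 [564. 230.  41.] [188 173 160]
233 186.0 218.3 [564. 233.  41.] [189 175 160]
```

```bash
python3 -m jog '[{"dp":[0.02,0.2,0],"angular":[0,0,0]},{"dp":[0.04,0.4,0],"angular":[0,0,0]},{"dp":[0.06,0.6,0],"angular":[0,0,0]},{"dp":[0.08,0.8,0],"angular":[0,0,0]},{"dp":[0.1,1,0],"angular":[0,0,0]}]';python3 -m jog '[{"dp":[0.02,0.2,0],"angular":[0,0,0]},{"dp":[0.04,0.4,0],"angular":[0,0,0]},{"dp":[0.06,0.6,0],"angular":[0,0,0]},{"dp":[0.08,0.8,0],"angular":[0,0,0]},{"dp":[0.1,1,0],"angular":[0,0,0]}]'; python3 -m jog '[{"dp":[0.02,0.2,0],"angular":[0,0,0]},{"dp":[0.04,0.4,0],"angular":[0,0,0]},{"dp":[0.06,0.6,0],"angular":[0,0,0]},{"dp":[0.08,0.8,0],"angular":[0,0,0]},{"dp":[0.09,0.9,0],"angular":[0,0,0]}]'
```

```text
t: 21.12
ee_pos: [537.4, -24.1, 22.3]
tcp_rot: [0.001, 0.741, 0.672, -0.0]
force: [0.1, -7.2, 2.8]
width: 0.5
finger_force: 3.0
t: 21.53
ee_pos: [538.4, -14.1, 22.3]
tcp_rot: [0.001, 0.741, 0.672, -0.0]
force: [0.7, -6.2, 3.0]
width: 0.6
finger_force: 3.0
t: 21.95
ee_pos: [539.2, -5.0, 22.4]
tcp_rot: [0.001, 0.741, 0.672, -0.0]
force: [-0.6, -7.0, 3.5]
width: 0.2
finger_force: 3.1
```

```bash
python3 -m jog '[{"dp":[0.01,0.1,0],"angular":[0,0,0]},{"dp":[0.02,0.2,0],"angular":[0,0,0]},{"dp":[0.03,0.3,0],"angular":[0,0,0]}]'
```

```text
t: 22.2
ee_pos: [539.5, -2.2, 22.3]
tcp_rot: [0.001, 0.741, 0.672, -0.0]
force: [-1.1, -7.1, 3.9]
width: 0.7
finger_force: 3.1
```

```bash
python3 -m jog '[{"dp":[0.01,0.1,0],"angular":[0,0,0]},{"dp":[0.02,0.2,0],"angular":[0,0,0]}]'
```

```text
t: 22.37
ee_pos: [539.7, -0.2, 22.3]
tcp_rot: [0.001, 0.741, 0.672, -0.0]
force: [0.1, -6.5, 3.5]
width: 0.3
finger_force: 3.1
```

```bash
python3 -m jog '[{"dp":[0.01,0.07,0],"angular":[0,0,0]},{"dp":[0.01,0.14,0],"angular":[0,0,0]},{"dp":[0.02,0.2,0],"angular":[0,0,0]}]'
```

```text
t: 22.62
ee_pos: [539.9, 1.8, 22.4]
tcp_rot: [0.001, 0.741, 0.672, -0.0]
force: [-0.4, -7.2, 3.4]
width: 0.7
finger_force: 3.1
```

```bash
python3 -m jog '[{"dp":[0.01,0.07,0],"angular":[0,0,0]},{"dp":[0.01,0.14,0],"angular":[0,0,0]},{"dp":[0.02,0.2,0],"angular":[0,0,0]}]'
```

```text
t: 22.87
ee_pos: [540.1, 3.8, 22.3]
tcp_rot: [0.001, 0.741, 0.672, -0.0]
force: [-1.7, -6.2, 4.3]
width: 0.3
finger_force: 3.1
```

```bash
python3 -m jog '[{"dp":[0.01,0.05,0],"angular":[0,0,0]},{"dp":[0.01,0.1,0],"angular":[0,0,0]},{"dp":[0.015,0.15,0],"angular":[0,0,0]}]'
```

```text
t: 23.12
ee_pos: [540.3, 5.3, 22.3]
tcp_rot: [0.001, 0.741, 0.672, -0.0]
force: [0.1, -5.7, 3.7]
width: 0.5
finger_force: 3.1
```

```bash
python3 -m jog '[{"dp":[0.01,0.05,0],"angular":[0,0,0]},{"dp":[0.01,0.1,0],"angular":[0,0,0]},{"dp":[0.01,0.1,0],"angular":[0,0,0]}]'
```

```text
t: 23.37
ee_pos: [540.4, 6.4, 22.3]
tcp_rot: [0.001, 0.741, 0.672, -0.0]
force: [-0.4, -6.6, 4.0]
width: 0.2
finger_force: 2.9
```

```bash
python3 -m jog '[{"dp":[0.01,0.05,0],"angular":[0,0,0]},{"dp":[0.01,0.1,0],"angular":[0,0,0]},{"dp":[0.01,0.1,0],"angular":[0,0,0]}]'
```

```text
t: 23.62
ee_pos: [540.5, 7.4, 22.3]
tcp_rot: [0.001, 0.741, 0.672, -0.0]
force: [-0.6, -6.3, 3.2]
width: 0.4
finger_force: 2.9
```

```bash
python3 -m jog '[{"dp":[0.01,0.05,0],"angular":[0,0,0]},{"dp":[0.01,0.1,0],"angular":[0,0,0]},{"dp":[0.01,0.1,0],"angular":[0,0,0]}]'
```

```text
t: 23.87
ee_pos: [540.5, 8.4, 22.3]
tcp_rot: [0.001, 0.741, 0.672, -0.0]
force: [-0.6, -6.7, 4.3]
width: 0.7
finger_force: 2.9
```

```bash
python3 -m jog '[{"dp":[0.01,0.05,0],"angular":[0,0,0]},{"dp":[0.01,0.1,0],"angular":[0,0,0]},{"dp":[0.01,0.1,0],"angular":[0,0,0]}]'
```

```text
t: 24.12
ee_pos: [540.7, 9.4, 22.3]
tcp_rot: [0.001, 0.741, 0.672, -0.0]
force: [-1.0, -5.9, 3.9]
width: 0.3
finger_force: 2.9
```

```bash
python3 -m jog '[{"dp":[0.01,0.05,0],"angular":[0,0,0]},{"dp":[0.01,0.1,0],"angular":[0,0,0]},{"dp":[0.01,0.1,0],"angular":[0,0,0]}]'
```

```text
t: 24.37
ee_pos: [540.8, 10.2, 22.4]
tcp_rot: [0.001, 0.741, 0.672, -0.0]
force: [-0.1, -6.8, 3.6]
width: 0.6
finger_force: 3.3
```

```bash
python3 -m jog '[{"dp":[0.01,0.05,0],"angular":[0,0,0]},{"dp":[0.01,0.08,0],"angular":[0,0,0]},{"dp":[0.01,0.08,0],"angular":[0,0,0]}]'
```

```text
t: 24.62
ee_pos: [540.8, 10.2, 22.4]
tcp_rot: [0.001, 0.74, 0.672, -0.001]
force: [-0.2, -9.4, 3.8]
width: 0.7
finger_force: 4.8
```

The pan has stopped moving and the force is rising, so it's against the screw. I'll push slightly more and hold for over a second.

```bash
python3 -m jog '[{"dp":[0,0.04,0],"angular":[0,0,0]},{"dp":[0.01,0.07,0],"angular":[0,0,0]},{"dp":[0.01,0.07,0],"angular":[0,0,0]},{"dp":[0.01,0.07,0],"angular":[0,0,0]},{"dp":[0.01,0.07,0],"angular":[0,0,0]}]'; for i in 1 2 3; do python3 -m jog '[{"dp":[0,0,0],"angular":[0,0,0]},{"dp":[0,0,0],"angular":[0,0,0]},{"dp":[0,0,0],"angular":[0,0,0]},{"dp":[0,0,0],"angular":[0,0,0]},{"dp":[0,0,0],"angular":[0,0,0]}]'; done
```

```text
t: 25.03
ee_pos: [540.8, 10.3, 22.4]
tcp_rot: [0.001, 0.74, 0.672, -0.001]
force: [-1.4, -11.6, 4.2]
width: 0.3
finger_force: 6.1
t: 25.45
ee_pos: [540.8, 10.3, 22.4]
tcp_rot: [0.001, 0.74, 0.672, -0.001]
force: [-1.5, -11.3, 4.1]
width: 0.4
finger_force: 6.1
t: 25.87
ee_pos: [540.8, 10.3, 22.4]
tcp_rot: [0.001, 0.74, 0.672, -0.001]
force: [-1.5, -12.0, 3.6]
width: 0.6
finger_force: 6.1
t: 26.28
ee_pos: [540.8, 10.3, 22.4]
tcp_rot: [0.001, 0.74, 0.672, -0.001]
force: [-1.6, -11.5, 4.5]
width: 0.4
finger_force: 6.1
```

```bash
python3 -m jog '[{"dp":[-0.02,-0.2,0],"angular":[0,0,0]},{"dp":[-0.1,-1,0],"angular":[0,0,0]},{"dp":[-0.3,-3,0],"angular":[0,0,0]},{"dp":[-0.5,-5.5,0],"angular":[0,0,0]},{"dp":[-0.7,-8,0],"angular":[0,0,0]}]'; python3 -m jog '[{"dp":[0,-1,1],"angular":[0,0,0]},{"dp":[0,-2,4],"angular":[0,0,0]},{"dp":[0,-2,8],"angular":[0,0,0]},{"dp":[0,-2,12],"angular":[0,0,0]},{"dp":[0,-2,12],"angular":[0,0,0]}]'
python3 - <<'E'
from h import *
im=shot('top','top5');T=np.linalg.inv(im['extrinsics'])
for y in (60,*range(196,220,3)):
    p=np.array([549.5+(y-90)*.0963,y,80,1]);c=T@p;uv=im['mtx']@c[:3];u,v=uv[:2]/uv[2]
    print(y,pt(im,round(u),round(v)).round(0),im['color'][round(v),round(u)])
w=shot('wrist','w10')
print([(v,pt(w,262,v).round(0).astype(int).tolist()) for v in range(90,230,8)])
E
```

```text
t: 26.7
ee_pos: [532.9, -67.0, 21.5]
tcp_rot: [-0.001, 0.74, 0.672, 0.0]
force: [0.9, 0.1, -0.4]
width: 0.5
finger_force: 0.0
t: 27.12
ee_pos: [538.1, -88.4, 150.2]
tcp_rot: [0.006, 0.741, 0.672, 0.003]
force: [0.6, -0.7, -0.4]
width: 0.8
finger_force: 0.0
60 [449.   3. 622.] [113 127 132]
196 [559. 197.  80.] [216 221 215]
199 [561. 200.  80.] [214 220 215]
202 [561. 203.  80.] [215 219 215]
205 [561. 206.  81.] [215 219 215]
208 [561. 209.  81.] [216 221 218]
211 [561. 212.  80.] [219 224 223]
214 [567. 224.  43.] [181 182 177]
217 [575. 236.   4.] [153 140 130]
[(90, [532, 23, 54]), (98, [530, 21, 0]), (106, [529, 13, -1]), (114, [528, 5, 0]), (122, [527, -3, -1]), (130, [526, -11, 0]), (138, [525, -19, 0]), (146, [524, -28, -1]), (154, [523, -36, 0]), (162, [522, -45, 0]), (170, [521, -53, 0]), (178, [520, -62, 0]), (186, [519, -71, 0]), (194, [518, -80, 0]), (202, [517, -90, 0]), (210, [516, -99, 0]), (218, [515, -109, -1]), (226, [513, -119, -1])]
```

```bash
python3 -m jog '[{"dp":[0,0,0],"angular":[0,0,0]},{"dp":[0,0,0],"angular":[0,0,0]},{"dp":[0,0,0],"angular":[0,0,0]}]'; python3 -c "
from bench import env
print(env.close_job())"
```

```text
t: 27.47
ee_pos: [532.5, -86.4, 140.2]
tcp_rot: [-0.002, 0.74, 0.672, -0.001]
force: [-0.0, -0.5, -0.3]
width: 0.7
finger_force: 0.0
the job is handed in; nothing more can be done
None
```

The job is handed in at 27.5 s: the pan's lid is fully home, and the pan went under the bar without catching, was held lightly (about 5 N) against the stop screw for over a second, and was left there with the arm clear.

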